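# Put the biscuit bars away in the touch-latch treat box

### The job

Put the biscuit bars away in the treat box. First move the glass spice jar from the lid onto its cork mat, upright and gripped gently; then press the touch-latch lid till it clicks, stay on it as it springs up so that it rises slowly and never flies open, slide every biscuit bar off the open end of the serving board so it drops into the box without lifting or crushing it, and press the lid shut again until it latches. Leave the other things alone.

Things in the scene. Friction and masses are not known exactly. Their poses are not given: they have to be found in the camera images.
- treat_box: Fixed white box, 170 (x) x 220 (y) x 80 mm high (its -x and +x walls 93), with an inset wooden lid. Origin at the centre of its underside, z up; the serving board stands against its -y side, the lid's hinge is on its +y side. Walls 12 mm thick at -y (inner face at y = -98 mm), 8 to 10 mm elsewhere; inner floor 8 mm up, with a 40 degree slide from half-way up the -y wall.
- treat_lid (a joint): Lid angle, rad: 0 shut and latched (top flush with the rim), 1.35 fully open against a stop, slightly negative while pressed in. Push-push latch: from shut, press the dot slowly (under 3 cm/s) about 7 mm in, to the solid end (-0.044; 4 to 8 N), and ease up: it is unlatched. To shut it, lead it down, press to the same solid end and ease up: it latches at 0. Pressing again reopens it.
- treat_lid_hinge (a point): On the lid's hinge line, midway along it, 5 mm below the box's rim; fixed to the box, with the box's axes; the lid turns about its x axis. Once unlatched a spring drives the lid up (about 3 N at its edge) and holds it open; left alone it flies up at over 3.5 rad/s, and 2.5 rad/s harms the hinge. Led past 1 rad, it may be let go.
- treat_lid_press (a point): Centre of a steel dot, 26 mm across, on the top of the lid, where it is pressed: 168 mm from the hinge line, 28 mm from the free edge, midway along it; moves with the lid. z is the outward normal of the lid's top, y points to the hinge. The lid is 150 (along the hinge) x 196 mm, 10 mm thick; the hinge line lies half-way through its thickness. Press with less than 40 N.
- board: Fixed raised serving board, 170 (x) x 360 (y) mm; origin at the centre of its foot, top surface 81 mm above that. Lips 8 mm wide, 12 mm high (above the surface) on three sides; open at its +y end, which meets the box's right wall (1 mm lower than the board's surface, gap 3 mm), so that bars can be slid over the wall into the box.
- board_edge (a point): Middle of the board's open end, on its top surface; axes of the board: +y points to the box. The inner face of the box wall is 15 mm further along +y.
- jar_c (a point): Centre, half-way up, of the glass spice jar with red cap and green label that stands on the lid: 45 mm across, 106 mm high, 0.08 to 0.15 kg; z is its axis. Thin glass: grip it with less than about 20 N.
- mat_top (a point): Centre of the top of the jar's place, a fixed round cork mat 130 mm across, 8 mm high, left of the box.
- bar0_c (a point): Centre of a red wrapped biscuit bar, about 28 (x) x 90 (y, its length; the firm part is 24 x 74) x 13 mm (firm part 10 mm), 30 g, lying on the board; two to four of the four bars are there. Crumbly: never press one with more than about 15 N, and do not lift one more than 4 cm off the board.
- bar1_c (a point): Centre of a red wrapped biscuit bar, about 28 (x) x 90 (y, its length; the firm part is 24 x 74) x 13 mm (firm part 10 mm), 30 g, lying on the board; two to four of the four bars are there. Crumbly: never press one with more than about 15 N, and do not lift one more than 4 cm off the board.
- bar2_c (a point): Centre of a red wrapped biscuit bar, about 28 (x) x 90 (y, its length; the firm part is 24 x 74) x 13 mm (firm part 10 mm), 30 g, lying on the board; two to four of the four bars are there. Crumbly: never press one with more than about 15 N, and do not lift one more than 4 cm off the board.
- bar3_c (a point): Centre of a red wrapped biscuit bar, about 28 (x) x 90 (y, its length; the firm part is 24 x 74) x 13 mm (firm part 10 mm), 30 g, lying on the board; two to four of the four bars are there. Crumbly: never press one with more than about 15 N, and do not lift one more than 4 cm off the board.
- pepper_jar_c (a point): Bystander: centre of a glass spice jar with red cap and black label, 45 mm across, 106 mm high.
- spotted_mug_c (a point): Bystander: white mug with dots, 82 mm across, 114 mm with its handle, 91 mm high; half-way up.
- salt_mill_c (a point): Bystander: small glass salt mill, 44 mm across, 90 mm high; half-way up.

How it is judged (in metres and radians):
On the way, in this order (a step that is already met when the one before it is completed fails the run):
1. the spice jar stands upright on the cork mat, released (horizontal distance between jar_c and mat_top below 0.05 m and angle between jar_c's own z axis and vertical below 0.15 rad and z of jar_c in the frame of mat_top between 0.045 and 0.06 m and contact force between the fingers and jar below 0.1 N), for 0.3 s.
2. the lid is pressed in until it clicks (value of joint treat_lid below -0.022 rad), for 0.02 s.
3. the lid stands open (value of joint treat_lid above 1.2 rad), for 0.2 s.
4. every biscuit bar lies in the box while the lid is open (x of bar0_c in the frame of treat_box between -0.085 and 0.085 m and y of bar0_c in the frame of treat_box between -0.104 and 0.11 m and z of each of bar0_c, bar1_c, bar2_c, bar3_c in the frame of treat_box below 0.068 m and x of bar1_c in the frame of treat_box between -0.085 and 0.085 m and y of bar1_c in the frame of treat_box between -0.104 and 0.11 m and x of bar2_c in the frame of treat_box between -0.085 and 0.085 m and y of bar2_c in the frame of treat_box between -0.104 and 0.11 m and x of bar3_c in the frame of treat_box between -0.085 and 0.085 m and y of bar3_c in the frame of treat_box between -0.104 and 0.11 m and value of joint treat_lid above 1 rad), for 0.2 s.
At the end, for the whole second after the job is handed in: Every biscuit bar lies in the box below the rim, the lid is shut and latched (within 0.025 rad of flush), and the spice jar stands upright (within 0.15 rad), at rest, on the cork mat within 50 mm of its centre (x of bar0_c in the frame of treat_box between -0.085 and 0.085 m and y of bar0_c in the frame of treat_box between -0.104 and 0.11 m and z of each of bar0_c, bar1_c, bar2_c, bar3_c in the frame of treat_box below 0.068 m and x of bar1_c in the frame of treat_box between -0.085 and 0.085 m and y of bar1_c in the frame of treat_box between -0.104 and 0.11 m and x of bar2_c in the frame of treat_box between -0.085 and 0.085 m and y of bar2_c in the frame of treat_box between -0.104 and 0.11 m and x of bar3_c in the frame of treat_box between -0.085 and 0.085 m and y of bar3_c in the frame of treat_box between -0.104 and 0.11 m and horizontal distance between jar_c and mat_top below 0.05 m and angle between jar_c's own z axis and vertical below 0.15 rad and z of jar_c in the frame of mat_top between 0.045 and 0.06 m and value of joint treat_lid between -0.025 and 0.025 rad and linear speed of jar below 0.02 m/s and linear speed of each of bar0, bar1, bar2, bar3 below 0.03 m/s); the robot touches nothing.
It fails at once if the lid flies open (faster than 2.5 rad/s) (velocity of joint treat_lid above 2.5 rad/s).
It fails at once if the lid is pressed with more than 40 N (contact force between the fingers and treat_lid above 40 N).
It fails at once if the spice jar is tipped more than 0.6 rad, or squeezed with more than 50 N over both fingers (angle between jar_c's own z axis and vertical above 0.6 rad or contact force between the fingers and jar above 50 N).
It fails at once if a biscuit bar is crushed (more than 20 N) or lifted instead of slid (more than 60 mm off the board) (contact force between the fingers and bar0 above 20 N or contact force between the fingers and bar1 above 20 N or contact force between the fingers and bar2 above 20 N or contact force between the fingers and bar3 above 20 N or height (world z) of any of bar0_c, bar1_c, bar2_c, bar3_c above 0.147 m).
It fails at once if a bystander is moved more than 40 mm or toppled (distance of any of pepper_jar_c, spotted_mug_c, salt_mill_c from where it was at the start of the episode above 0.04 m or angle between any of pepper_jar_c, spotted_mug_c, salt_mill_c's own z axis and vertical above 0.5 rad).
Of bar0, bar1, bar2, bar3 only 2 to 4 are there at a start; the rules pass over those that are not, and their reading is None.
At some moment in a run one of bar0, bar1, bar2, bar3 may be knocked a few centimetres aside while the robot is not near it.
It also fails if it takes over 210 s, if anything falls off the work surface, if the arm or the gripper's body presses on something with over 40 N, if the wrist force passes 120 N, or if a joint passes its speed limit or range.

### The arm

A 6-joint arm with a two-finger parallel gripper is mounted at the origin on a cart in front of the work surface, level with it; the furniture and walls round the work are solid. World frame = base frame: x ahead of the robot, y to its left, z up, the work surface at z = 0. Lengths are in mm, angles in rad, forces in N, time in s.
With the tool pointing down it reaches from about 300 to 750 mm from the base axis. Payload 8.5 kg.
Tool frame: the origin (TCP) lies on the centre line of the jaws, within the pads' length; the fingertips stand 22 mm ahead of it and the grasp point (between the pads) lies 3 mm ahead of it; z points along the fingers, y is the line along which they close (so a half turn about z gives the same grasp; the last joint's range is limited). The gripper opens to 85 mm and grips with 20 to 120 N. Pads are 22 mm wide; open, the fingers measure 114 mm over their backs; the gripper's body (76 mm by 85 mm) begins 54 mm behind the grasp point. The pads swing forward as they close: fully open they stand 13 mm farther back than shut.
Start: joints at [1.09, 0.381, 1.297, -0, 1.464, -0.215], TCP at [144.467, 530.669, 222.022] pointing down, gripper open.
Joint ranges: [-3.11, 3.11], [-0.89, 2.33], [0.22, 2.48], [-1.42, 4.56], [0.17, 2.85], [-2.88, 2.88]. Speed limits (rad/s): [2.39, 2.39, 3.14, 3.14, 3.14, 3.14].

### API

Orientations are given as a unit quaternion [x, y, z, w].
In Python, from rig import readout, eyes, ticket gives the robot as it stands.
- The arm moves only by the shell command python3 -m crank 'ROWS' [FORCE]. ROWS is JSON, a list of rows, each a list of 5 numbers: the shift along the world's x, y, z in m, then the turn about the world's z in units of 6 degrees (1.0 is 6 degrees), then the closure, from 0 (fully open) to 1 (shut). In form: [[x, y, z, spin, grip], ...]. A call has 1 to 12 rows; each row is the pose to reach, as a shift and turn from the pose commanded when the call began; what a row does not reach only later rows make up. A row lasts 1/10 s, in which the tool goes at most 50 mm and 8.59 degrees, less where a joint would pass 70% of its speed; a pose out of reach is approached as far as the arm can. A call with a gripper value outside its range is refused whole. The fingers move at their own pace and stop on an object; FORCE is the grip in N (left out, the last holds). Time passes only in rows, so rows that repeat a pose let the fingers close. It gives the time, the measured TCP pose, the force, the opening and the grip force at its end, in the units of the state.
- readout.observe(): the state, without advancing time (a new reading comes with each control period).
- eyes.capture(name): name is "scene" or "top" or "wrist"; returns the picture (384x512x3 uint8, red, green, blue); there is no depth.
- eyes.camera_info(name): a dict with "K" (3x3 intrinsics, pixels), "extrinsics" (4x4, takes a point from camera to world coordinates); the wrist camera has in their place "T_tool_cam" (4x4, takes a point from camera to tool coordinates, whose origin is the TCP and whose axes are the flange's). Camera axes: x right, y up, looking along -z (the intrinsics and any distortion apply to the point x, -y, -z); pixel columns grow to the right and rows downward; lengths in mm; the calibration is good to about 2 mm. The wrist camera is an equidistant fisheye: a pixel r from the principal point sees the ray r / f radians off the axis. A picture is of the moment at which its call begins: read the wrist's pose just before it. camera_info takes no time and is no camera call.
- ticket.hand_in(): hands the job in; it is judged then, once.
The state is a dict: "t": time; "qpos": joint angles; "qvel": joint speeds; "joint_efforts": joint torques, N m; "ee_pos": TCP position; "ee_rot": TCP orientation; "wrist_force": force on the tool from outside, world axes, zero at the start; "wrist_torque": the same for the moment, N m; "opening": finger opening in mm; "finger_force": force on a finger pad.
Only numpy, scipy, OpenCV 4.12 (cv2) and the standard library are available. Lean on these libraries where they do the work, as an engineer would, in place of code of your own. Each camera call takes 0.05 s, during which the arm holds its last target. There are 200 camera calls.

## Working session

There is one attempt and no reset: what is moved stays moved. The work goes in short steps, Python scripts to look and compute and a shell command to move; the robot and the scene stay as the last step left them, time stands still between calls to the robot, and variables do not carry over. Pictures are saved under pics/ and viewed, at most 16 in all, crops included, and the job is handed in when it is done.

```bash
mkdir -p pics; ls
python3 - <<'E'
from rig import readout, eyes
import cv2
s=readout.observe();print(s)
for n in("scene","top"):
    i=eyes.capture(n);cv2.imwrite(f"pics/{n}0.png",i[:,:,::-1]);c=eyes.camera_info(n);print(n,c)
print(eyes.camera_info("wrist"))
E
```

```text
pics
{'t': 0.0, 'qpos': array([ 1.08970108e+00,  3.81186678e-01,  1.29827399e+00,  1.54531257e-05,
        1.46362837e+00, -2.15320880e-01]), 'qvel': array([-0.00103019, -0.00024871,  0.0002946 , -0.00090911, -0.00095714,
       -0.00151308]), 'joint_efforts': array([-4.20730394e-04, -4.48447108e+01, -2.31283414e+01, -1.22805523e-04,
        4.66068348e-03,  1.49506144e-05]), 'ee_pos': array([144.31906369, 530.39678158, 221.41234529]), 'ee_rot': array([ 1.32497205e-01,  9.91183096e-01, -7.00669419e-04, -2.62514433e-04]), 'wrist_force': array([ 0.45401286, -0.45231949, -0.24782895]), 'wrist_torque': array([-0.01694628, -0.03122932, -0.02335818]), 'finger_force': 0.0, 'opening': 85.13106814305215}
scene {'K': array([[367.27253316,   0.        , 254.84560292],
       [  0.        , 367.27253316, 186.59862274],
       [  0.        ,   0.        ,   1.        ]]), 'extrinsics': array([[-8.70501446e-01,  3.48900213e-01, -3.47125155e-01,
         1.20522013e+02],
       [-4.91995282e-01, -5.98323818e-01,  6.32415410e-01,
         6.93405038e+02],
       [ 1.29566230e-02,  7.21302468e-01,  6
[... 465 characters left out ...]
72723e+01],
       [-1.29343520e-02,  6.23209740e-02,  9.97972344e-01,
         1.48169027e+03],
       [ 0.00000000e+00,  0.00000000e+00,  0.00000000e+00,
         1.00000000e+00]])}
{'K': array([[297.31863964,   0.        , 257.39120151],
       [  0.        , 297.31863964, 189.38601472],
       [  0.        ,   0.        ,   1.        ]]), 'T_tool_cam': array([[-5.58713311e-04,  9.62118517e-01,  2.72630972e-01,
         6.86544816e+01],
       [ 9.99999715e-01,  6.75721506e-04, -3.35292136e-04,
         2.08037948e+00],
       [-5.06813383e-04,  2.72630707e-01, -9.62118621e-01,
        -1.52145116e+02],
       [ 0.00000000e+00,  0.00000000e+00,  0.00000000e+00,
         1.00000000e+00]])}
```

View pics/scene0.png

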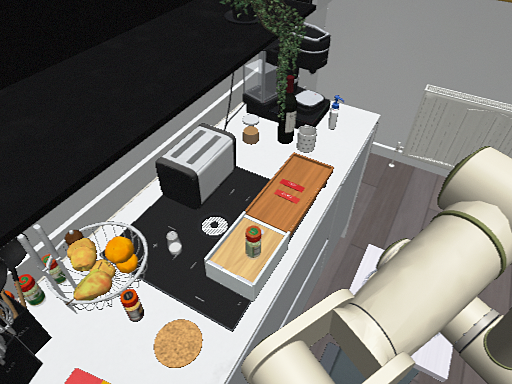

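View pics/top0.png

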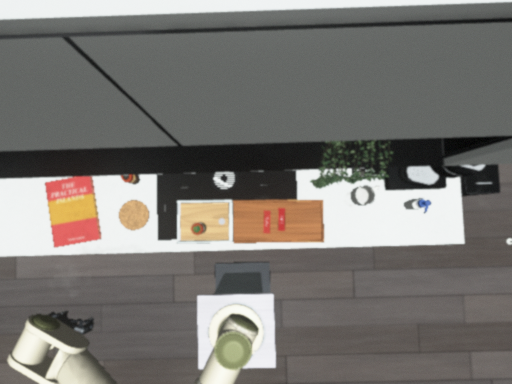

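Scene shows the box lid with the jar (253,240), the board with two crosswise bars near (290,190), the mat at (178,343) and the pepper jar at (131,304). Top shows the jar at (199,228), dot at (222,222), mat at (134,215) and bars at (267,221) and (281,219).

```bash
cat > h.py <<'E'
from rig import readout, eyes
import numpy as np, cv2
from scipy.spatial.transform import Rotation as R
def cam(n):
    """camera pose matrix (to world) and K; read before capture"""
    c=eyes.camera_info(n)
    if n!="wrist": return c["K"],c["extrinsics"]
    s=readout.observe();T=np.eye(4);T[:3,:3]=R.from_quat(s["ee_rot"]).as_matrix();T[:3,3]=s["ee_pos"]
    return c["K"],T@c["T_tool_cam"]
def pt(n,C,px,z):
    """pixels -> world points on plane height z (mm)"""
    K,T=C;p=np.atleast_2d(px).astype(float);d=(p-K[:2,2])/K[0,0]
    if n=="wrist":
        r=np.linalg.norm(d,axis=1,keepdims=True)+1e-9
        v=np.c_[d/r*np.sin(r),np.cos(r)]
    else: v=np.c_[d,np.ones(len(d))]
    v=(v*[1,-1,-1])@T[:3,:3].T
    return T[:3,3]+v*((z-T[2,3])/v[:,2])[:,None]
def shot(n,name=None):
    C=cam(n);i=eyes.capture(n)
    if name: cv2.imwrite(f"pics/{name}.png",i[:,:,::-1])
    return C,i
def blobs(i,lo,hi,amin=30):
    m=cv2.inRange(cv2.cvtColor(i,cv2.COLOR_RGB2HSV),lo,hi)
    c,_=cv2.findContours(m,cv2.RETR_EXTERNAL,cv2.CHAIN_APPROX_NONE)
    return sorted([k for k in c if cv2.contourArea(k)>amin],key=cv2.contourArea)[::-1]
E
python3 - <<'E'
from h import *
np.set_printoptions(precision=1,suppress=True)
for n,P in {"top":[("mat",134,215,8),("jar",199,228,186),("dot",222,222,80),("b",267,221,88),("b",281,219,88),("boxc",178,201,80),("boxc",178,242,80),("boxc",232,242,80),("brd",323,241,93),("brd",322,200,93),("pep",130,176,106),("mill",224,180,90)],
 "scene":[("mat",178,343,8),("jar",254,231,186),("b",291,185,88),("b",287,197,88)]}.items():
    C=cam(n)
    for q in P: print(n,q[0],pt(n,C,q[1:3],q[3])[0])
E
```

```text
top mat [493.2 416.8   8. ]
top jar [437.2 114.7 186. ]
top dot [454.8  39.1  80. ]
top b [ 453.9 -140.4   88. ]
top b [ 460.2 -196.1   88. ]
top boxc [543.8 214.   80. ]
top boxc [380.3 216.6  80. ]
top boxc [374.4   1.1  80. ]
top brd [ 369.5 -357.6   93. ]
top brd [ 530.7 -360.4   93. ]
top pep [647.4 397.7 106. ]
top mill [622.   26.3  90. ]
scene mat [490.2 426.6   8. ]
scene jar [433.7 123.2 186. ]
scene b [ 462.  -194.1   88. ]
scene b [ 448.2 -133.2   88. ]
```

```bash
python3 -m crank '[[0,0,0.06,0,0],[0,0,0.08,0,0],[0.29,-0.41,0.08,0,0],[0.29,-0.41,0.08,0,0],[0.29,-0.41,0.08,0,0],[0.29,-0.41,0.08,0,0],[0.29,-0.41,0.08,0,0],[0.29,-0.41,0.08,0,0],[0.29,-0.41,0.08,0,0],[0.29,-0.41,0.08,0,0],[0.29,-0.41,0.08,0,0],[0.29,-0.41,0.08,0,0]]' 20; python3 -m crank '[[0.0,0,0,0,0],[0,0,0,0,0],[0,0,0,0,0]]'
python3 - <<'E'
from h import *
C,i=shot("wrist","w1"); print(readout.observe())
E
```

```text
t: 1.3
ee_pos: [433.8, 120.5, 301.9]
ee_rot: [0.133, 0.991, 0.0, -0.0]
wrist_force: [0.4, 0.9, 0.7]
opening: 85.2
finger_force: 0.0
t: 1.6
ee_pos: [432.7, 123.1, 302.0]
ee_rot: [0.132, 0.991, 0.0, -0.0]
wrist_force: [-0.6, -0.3, 0.8]
opening: 85.4
finger_force: 0.0
{'t': 1.65, 'qpos': array([ 1.34761100e-02,  1.50340395e-01,  1.39002698e+00,  1.60702376e-04,
        1.60136523e+00, -1.29312485e+00]), 'qvel': array([ 0.00783729, -0.00284273, -0.00160081, -0.00042822, -0.00050052,
       -0.00241735]), 'joint_efforts': array([-7.60789309e-01, -3.24959564e+01, -2.42501879e+01, -1.89668150e-02,
       -1.07480516e-02,  3.74120529e-03]), 'ee_pos': array([432.55455751, 123.38303509, 302.06210946]), 'ee_rot': array([ 1.31711408e-01,  9.91288098e-01,  6.93135179e-05, -8.08867269e-05]), 'wrist_force': array([-0.24781046,  0.99079027,  0.06997996]), 'wrist_torque': array([-0.00014837,  0.00827531, -0.01734037]), 'finger_force': 0.0, 'opening': 85.25503493018472}
```

View pics/w1.png

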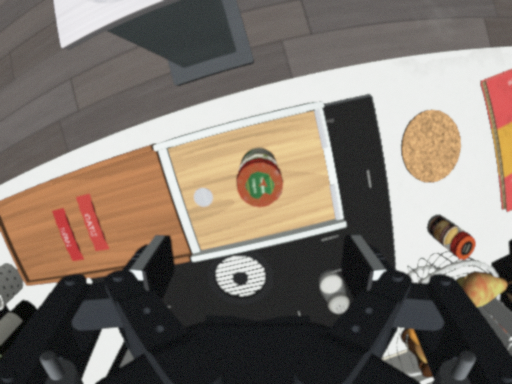

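Wrist view: cap centre ≈(260,183), dot (204,197), mat centre ≈(432,146), box rim corners ≈(156,148), (322,103), (343,226), (192,260).

Run:
```python
from h import *
np.set_printoptions(precision=1,suppress=True)
C,i=shot("wrist"); hsv=cv2.cvtColor(i,cv2.COLOR_RGB2HSV)
for (n,x,y,z) in [("jar",260,183,186),("mat",432,146,8),("dot",204,197,80),("c-x-y",156,148,93),("c-x+y",322,103,93),("c+x+y",343,226,93),("c+x-y",192,260,93)]:
    print(n,pt("wrist",C,(x,y),z)[0],hsv[y,x])
for c in blobs(i,(35,60,30),(85,255,255),40)[:3]:
    m=cv2.moments(c);u=(m['m10']/m['m00'],m['m01']/m['m00']);print("green",u,m['m00'],pt("wrist",C,u,186))
for c in blobs(i,(8,60,120),(22,200,255),1500)[:4]:
    (e,ax,a)=cv2.fitEllipse(c);print("tan",e,ax,cv2.contourArea(c),pt("wrist",C,e,8))
red=cv2.inRange(hsv,(170,120,60),(180,255,255))|cv2.inRange(hsv,(0,150,60),(6,255,255))
for c in cv2.findContours(red,0,1)[0]:
    if cv2.contourArea(c)>100:
        b=cv2.boxPoints(cv2.minAreaRect(c)); p=pt("wrist",C,b,90); print("red",cv2.minAreaRect(c)[0],p[:,:2].mean(0)); print(p[:,:2].ravel())
# lid: lines of dot
roi=i[180:215,185:225]; g=cv2.inRange(cv2.cvtColor(roi,cv2.COLOR_RGB2HSV),(0,0,100),(180,60,255)); 
n,l,st,ce=cv2.connectedComponentsWithStats(g); print(st[:,4],ce+[185,180]); print([pt("wrist",C,k+[185,180],80)[0] for k in ce[1:]])
```

```text
jar [434.9 127.5 186. ] [ 31  77 132]
mat [492.6 417.6   8. ] [ 17 112 195]
dot [460.7  44.4  80. ] [105   7 219]
c-x-y [379.2   6.7  93. ] [ 83   4 243]
c-x+y [380.8 221.2  93. ] [ 78   5 233]
c+x+y [545.8 215.2  93. ] [ 83   9 220]
c+x-y [541.2   1.   93. ] [ 95   8 202]
green (258.36875, 184.18791666666664) 400.0 [[435.6 125.8 186. ]]
tan (96.14537048339844, 216.62161254882812) (115.31900024414062, 196.74481201171875) 15752.0 [[ 462.2 -181.3    8. ]]
tan (253.99037170410156, 180.45046997070312) (125.75695037841797, 173.15786743164062) 15687.5 [[473.6 109.2   8. ]]
tan (430.5632019042969, 145.78121948242188) (57.6832160949707, 71.52215576171875) 3238.0 [[491.6 414.7   8. ]]
red (457.3000793457031, 242.90003967285156) [639.6 407.4]
[646.9 385.7 614.7 407.1 631.6 429.3 665.1 407.6]
red (67.00984191894531, 234.6918182373047) [ 460.6 -193.8]
[ 415.4 -204.8  414.5 -176.9  504.4 -182.   508.  -211.3]
red (91.67705535888672, 222.43624877929688) [ 452.3 -135.2]
[ 407.5 -145.9  407.1 -118.6  495.9 -123.8  498.8 -152.6]
red (257.5395812988281, 164.66793823242188) [435.6 125.1]
[423.9 103.2 432.6 149.7 447.3 147.2 438.5 100.2]
[1073  308   19] [[205.4 196.8]
 [202.7 196.8]
 [185.7 211. ]]
[array([460.1,  42.7,  80. ]), array([473.2,  13.4,  80. ])]
```

```bash
python3 -m crank '[[0.002,0.003,-0.04,0,0],[0.002,0.003,-0.08,0,0],[0.002,0.003,-0.11,0,0],[0.002,0.003,-0.13,0,0],[0.002,0.003,-0.144,0,0],[0.002,0.003,-0.144,0,0],[0.002,0.003,-0.144,0,0],[0.002,0.003,-0.144,0,0],[0.002,0.003,-0.144,0,0]]' 20;python3 - <<'E'
from h import *
C,i=shot("wrist","w2")
E
```

```text
t: 2.6
ee_pos: [435.5, 125.6, 158.8]
ee_rot: [0.132, 0.991, 0.0, 0.001]
wrist_force: [0.3, -0.8, 0.2]
opening: 85.4
finger_force: 0.0
```

View pics/w2.png

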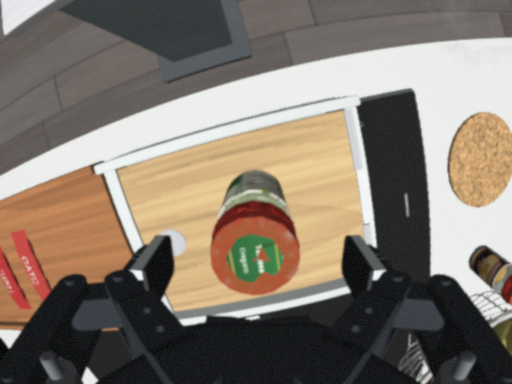

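Jar cap (254,257) is centred between the fingers (160 and 350). Close.

```bash
python3 - <<'E'
from h import *
print(pt("wrist",cam("wrist"),(254,258),186))
E
python3 -m crank '[[0,0,0,0,0.2],[0,0,0,0,0.3],[0,0,0,0,0.4],[0,0,0,0,0.5],[0,0,0,0,0.6],[0,0,0,0,0.6],[0,0,0,0,0.6],[0,0,0,0,0.6],[0,0,0,0,0.6]]' 20
```

```text
[[436.18565393 125.84858816 186.        ]]
t: 3.55
ee_pos: [435.3, 125.4, 158.1]
ee_rot: [0.133, 0.991, -0.0, 0.0]
wrist_force: [-0.3, -1.2, 2.4]
opening: 43.3
finger_force: 20.3
```

```bash
python3 -m crank '[[0,0,0.01,0,0.6],[0,0,0.03,0,0.6],[0,0,0.045,0,0.6],[0.005,0.02,0.05,0,0.6],[0.012,0.05,0.05,0,0.6],[0.02,0.085,0.05,0,0.6],[0.028,0.12,0.05,0,0.6],[0.034,0.155,0.05,0,0.6],[0.04,0.19,0.05,0,0.6],[0.046,0.225,0.05,0,0.6],[0.052,0.26,0.05,0,0.6],[0.056,0.285,0.05,0,0.6]]' && python3 -m crank '[[0.001,0.007,0,0,0.6],[0.001,0.007,0,0,0.6],[0.001,0.007,-0.02,0,0.6],[0.001,0.007,-0.045,0,0.6],[0.001,0.007,-0.07,0,0.6],[0.001,0.007,-0.09,0,0.6],[0.001,0.007,-0.105,0,0.6],[0.001,0.007,-0.112,0,0.6],[0.001,0.007,-0.112,0,0.6],[0.001,0.007,-0.112,0,0.6]]'
python3 - <<'E'
from h import *
C,i=shot("wrist","w3")
E
```

```text
t: 4.75
ee_pos: [490.9, 412.6, 208.1]
ee_rot: [0.132, 0.991, 0.0, -0.0]
wrist_force: [1.0, -0.5, -0.8]
opening: 43.6
finger_force: 20.7
t: 5.75
ee_pos: [492.6, 417.2, 97.1]
ee_rot: [0.133, 0.991, 0.0, 0.001]
wrist_force: [-0.5, 0.4, -0.1]
opening: 43.7
finger_force: 20.8
```

View pics/w3.png

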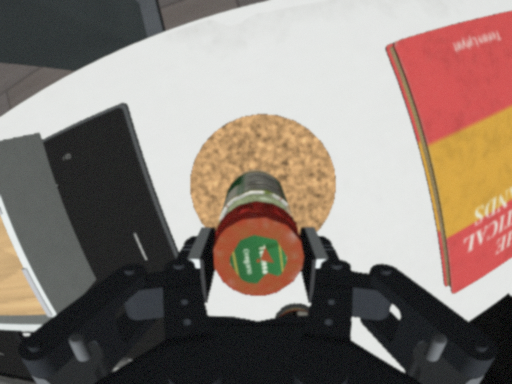

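The jar hangs upright above the mat (mat centre ≈(263,178)); a check of the mat position, then lower.

```bash
python3 - <<'E'
from h import *
C,i=shot("wrist")
# edge points of the mat: leftmost, rightmost, top
p=pt("wrist",C,[(190,182),(335,180),(264,113)],8);print(p)
(x,y)=np.linalg.solve(np.c_[2*(p[1:,:2]-p[0,:2])],(p[1:,:2]**2).sum(1)-(p[0,:2]**2).sum());print(x,y)
E
python3 -m crank '[[0,0,-0.004,0,0.6],[0,0,-0.007,0,0.6],[0,0,-0.009,0,0.6],[0,0,-0.009,0,0.6],[0,0,-0.009,0,0.6]]'
```

```text
[[471.64688807 365.94938041   8.        ]
 [502.60727081 485.92377287   8.        ]
 [433.00484706 441.54413766   8.        ]]
492.8475374654161 424.46036520388327
t: 6.35
ee_pos: [492.2, 417.5, 87.0]
ee_rot: [0.132, 0.991, -0.0, -0.0]
wrist_force: [-0.2, 0.2, -1.1]
opening: 43.5
finger_force: 20.8
```

```bash
python3 -m crank '[[0,0.004,0,0,0.6],[0,0.004,-0.001,0,0.6],[0,0.004,-0.001,0,0.6],[0,0.004,-0.001,0,0.6]]'; python3 -m crank '[[0,0,-0.001,0,0.6],[0,0,-0.001,0,0.6],[0,0,-0.001,0,0.6]]'
```

```text
t: 6.75
ee_pos: [492.2, 421.5, 86.0]
ee_rot: [0.132, 0.991, -0.0, -0.0]
wrist_force: [0.2, 0.8, -0.8]
opening: 43.2
finger_force: 20.8
t: 7.05
ee_pos: [492.2, 421.4, 85.0]
ee_rot: [0.133, 0.991, -0.0, -0.0]
wrist_force: [-0.5, -0.2, -1.0]
opening: 43.6
finger_force: 20.8
```

```bash
for k in 1 2; do python3 -m crank '[[0,0,-0.001,0,0.6],[0,0,-0.001,0,0.6],[0,0,-0.001,0,0.6]]' | grep -E "pos|force"; done
```

```text
ee_pos: [492.2, 421.4, 84.0]
wrist_force: [-0.1, 0.0, -1.3]
finger_force: 20.8
ee_pos: [492.2, 421.5, 83.0]
wrist_force: [-0.4, -0.4, -1.1]
finger_force: 20.8
```

```bash
for k in 1 2 3; do python3 -m crank '[[0,0,-0.001,0,0.6],[0,0,-0.0015,0,0.6],[0,0,-0.0015,0,0.6]]' | grep -E "pos|wrist_f"; done
```

```text
ee_pos: [492.2, 421.4, 81.4]
wrist_force: [0.3, -0.3, -1.2]
ee_pos: [492.1, 421.5, 79.9]
wrist_force: [0.2, -0.3, -0.2]
ee_pos: [492.6, 421.4, 79.6]
wrist_force: [-0.4, -2.8, 5.1]
```

```bash
python3 -m crank '[[0,0,0.001,0,0.6],[0,0,0.0013,0,0.55],[0,0,0.0013,0,0.5],[0,0,0.0013,0,0.4],[0,0,0.0013,0,0.2],[0,0,0.0013,0,0],[0,0,0.0013,0,0],[0,0,0.0013,0,0],[0,0,0.0013,0,0],[0,0,0.0013,0,0],[0,0,0.0013,0,0],[0,0,0.0013,0,0]]'; python3 -m crank '[[0,0,0.02,0,0],[0,0,0.06,0,0],[0,0,0.1,0,0],[0,0,0.15,0,0],[0,0,0.18,0,0],[0,0,0.18,0,0],[0,0,0.18,0,0],[0,0,0.18,0,0],[0,0,0.18,0,0]]';python3 - <<'E'
from h import *
C,i=shot("wrist","w4")
E
```

```text
t: 9.75
ee_pos: [492.2, 421.5, 79.8]
ee_rot: [0.132, 0.991, 0.0, 0.0]
wrist_force: [-0.1, 0.7, -0.1]
opening: 85.3
finger_force: 0.0
t: 10.65
ee_pos: [491.9, 421.3, 258.2]
ee_rot: [0.133, 0.991, -0.001, -0.001]
wrist_force: [0.5, 0.9, -0.7]
opening: 85.3
finger_force: 0.0
```

View pics/w4.png

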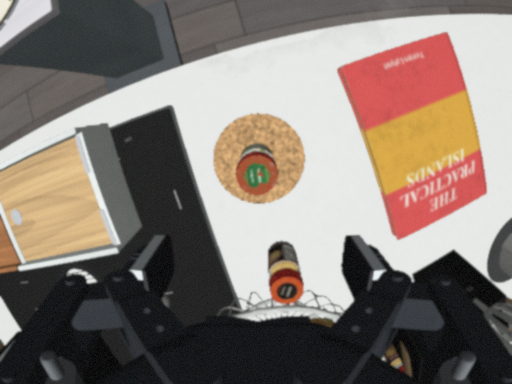

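Jar stands upright on the mat (cap at (257,174), mat centre (259,158)), released. Now over the dot, turning the jaws along x.

```bash
python3 -m crank '[[-0.033,-0.371,0,-12.4,0.5],[-0.033,-0.371,0,-12.4,1],[-0.033,-0.371,0,-12.4,1],[-0.033,-0.371,0,-12.4,1],[-0.033,-0.371,0,-12.4,1],[-0.033,-0.371,0,-12.4,1],[-0.033,-0.371,0,-12.4,1],[-0.033,-0.371,0,-12.4,1],[-0.033,-0.371,0,-12.4,1],[-0.033,-0.371,0,-12.4,1],[-0.033,-0.371,0,-12.4,1],[-0.033,-0.371,0,-12.4,1]]' 30;python3 -m crank '[[0,0,0,0,1],[0,0,0,0,1],[0,0,0,0,1]]';python3 - <<'E'
from h import *
C,i=shot("wrist","w5");print(readout.observe()["qpos"])
E
```

```text
t: 11.9
ee_pos: [459.2, 51.0, 259.6]
ee_rot: [0.704, 0.71, -0.0, -0.0]
wrist_force: [0.0, 1.1, -0.6]
opening: 0.1
finger_force: 0.0
t: 12.2
ee_pos: [459.2, 50.7, 259.8]
ee_rot: [0.704, 0.71, -0.0, -0.0]
wrist_force: [-0.1, -0.2, -0.3]
opening: -0.0
finger_force: 0.0
[-1.47401965e-01  1.97086773e-01  1.45224694e+00  1.99659899e-05
  1.49231452e+00 -1.54540038e-01]
```

View pics/w5.png

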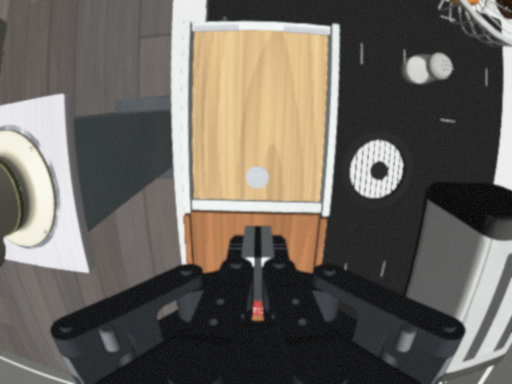

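Dot at (257,178), lid free edge y≈202; compute.

Run:
```python
from h import *
np.set_printoptions(precision=1,suppress=True)
C,i=shot("wrist")
g=cv2.inRange(cv2.cvtColor(i[160:196,238:276],cv2.COLOR_RGB2HSV),(0,0,100),(180,60,255))
n,l,st,ce=cv2.connectedComponentsWithStats(g);k=1+st[1:,4].argmax();u=ce[k]+[238,160]
print(u,st[k],pt("wrist",C,u,86))
for q,z in[((197,203),86),((321,205),86),((194,30),86),((328,35),86),((191,23),99),((339,27),99)]:print(q,pt("wrist",C,q,z)[0])
```

```text
[257.  176.8] [  8   6  23  23 427] [[459.8  44.1  86. ]]
(197, 203) [389.7  12.4  86. ]
(321, 205) [535.3  10.8  86. ]
(194, 30) [389.6 210.7  86. ]
(328, 35) [536.8 206.4  86. ]
(191, 23) [388.9 215.5  99. ]
(339, 27) [546.1 213.5  99. ]
```

```bash
python3 -m crank '[[0.001,-0.0065,-0.05,0,1],[0.001,-0.0065,-0.1,0,1],[0.001,-0.0065,-0.13,0,1],[0.001,-0.0065,-0.14,0,1],[0.001,-0.0065,-0.144,0,1],[0.001,-0.0065,-0.146,0,1],[0.001,-0.0065,-0.146,0,1],[0.001,-0.0065,-0.146,0,1]]';python3 -m crank '[[0,0,-0.001,0,1],[0,0,-0.002,0,1],[0,0,-0.003,0,1],[0,0,-0.004,0,1],[0,0,-0.004,0,1]]'
```

```text
t: 13.1
ee_pos: [460.8, 43.9, 114.9]
ee_rot: [0.705, 0.709, 0.001, 0.001]
wrist_force: [-0.3, -0.5, 0.1]
opening: -0.0
finger_force: 0.0
t: 13.6
ee_pos: [460.1, 44.0, 109.7]
ee_rot: [0.705, 0.709, -0.0, -0.0]
wrist_force: [-1.1, -0.6, -0.5]
opening: 0.3
finger_force: 0.0
```

```bash
python3 -m crank '[[0,0,-0.001,0,1],[0,0,-0.002,0,1],[0,0,-0.003,0,1],[0,0,-0.004,0,1],[0,0,-0.004,0,1]]';python3 -m crank '[[0,0,-0.001,0,1],[0,0,-0.002,0,1],[0,0,-0.003,0,1],[0,0,-0.003,0,1]]'
```

```text
t: 14.1
ee_pos: [460.1, 44.0, 105.7]
ee_rot: [0.705, 0.709, -0.0, -0.0]
wrist_force: [0.3, -0.1, 0.2]
opening: -0.0
finger_force: 0.0
t: 14.5
ee_pos: [460.2, 44.0, 102.7]
ee_rot: [0.705, 0.709, -0.0, -0.0]
wrist_force: [-0.1, 0.7, 0.3]
opening: -0.2
finger_force: 0.0
```

```bash
for k in 1 2 3; do python3 -m crank '[[0,0,-0.001,0,1],[0,0,-0.002,0,1],[0,0,-0.002,0,1]]' | grep -E "pos|wrist_f"; done
```

```text
ee_pos: [460.2, 44.0, 100.7]
wrist_force: [-0.2, 0.3, 0.8]
ee_pos: [460.1, 44.0, 98.7]
wrist_force: [1.1, -0.1, 0.1]
ee_pos: [460.1, 44.0, 96.7]
wrist_force: [-0.1, -0.7, -0.4]
```

```bash
for k in 1 2 3; do python3 -m crank '[[0,0,-0.001,0,1],[0,0,-0.002,0,1],[0,0,-0.002,0,1]]' | grep -E "pos|wrist_f"; done
python3 - <<'E'
from h import *
C,i=shot("wrist"); C2,j=shot("scene")
cv2.imwrite("pics/m1.png",np.hstack([i[100:300,130:380],cv2.resize(j[170:320,180:340],None,fx=1.5,fy=1.5)[:200]])[:,:,::-1])
E
```

```text
ee_pos: [460.1, 44.0, 94.7]
wrist_force: [-0.4, -0.8, -0.1]
ee_pos: [460.1, 44.0, 92.7]
wrist_force: [0.6, 0.5, 0.9]
ee_pos: [460.1, 44.0, 90.7]
wrist_force: [0.4, -0.8, 0.2]
```

View pics/m1.png

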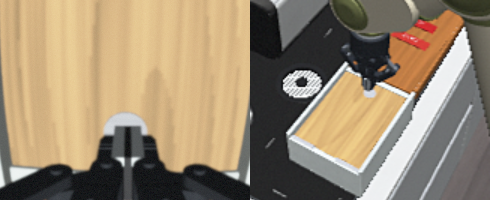

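The wrist crop shows the fingertips just in front of/over the dot with no visible depression; continue slowly.

```bash
for k in 1 2 3 4; do python3 -m crank '[[0,0,-0.001,0,1],[0,0,-0.002,0,1],[0,0,-0.002,0,1]]' | grep -E "pos|wrist_f"; done
```

```text
ee_pos: [460.1, 44.0, 88.7]
wrist_force: [-0.5, 1.0, 0.3]
ee_pos: [460.1, 44.0, 86.7]
wrist_force: [-0.2, -0.5, 0.3]
ee_pos: [460.1, 44.0, 84.7]
wrist_force: [-0.0, -0.8, -0.9]
ee_pos: [460.1, 44.0, 82.7]
wrist_force: [0.2, -0.4, 0.6]
```

Run:
```python
from h import *
C,i=shot("wrist"); C2,j=shot("scene")
cv2.imwrite("pics/m2.png",np.hstack([cv2.resize(i[180:280,190:330],None,fx=2.8,fy=2.8)[:280],cv2.resize(j[200:300,200:300],None,fx=2.8,fy=2.8)])[:,:,::-1])
print(readout.observe()["qpos"])
```

```text
[-1.61707864e-01  3.96317059e-01  1.74433723e+00  1.17712037e-05
  1.00104264e+00 -1.68228807e-01]
```

View pics/m2.png

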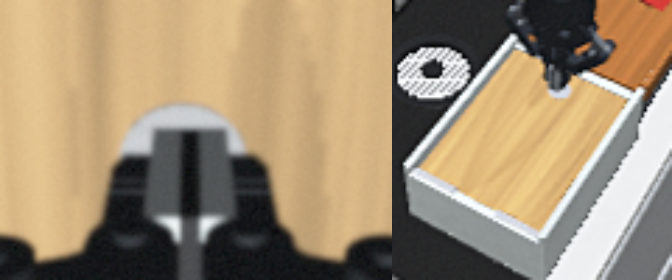

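```bash
for k in 1 2 3 4; do python3 -m crank '[[0,0,-0.001,0,1],[0,0,-0.002,0,1],[0,0,-0.002,0,1]]' | grep -E "pos|wrist_f"; done
```

```text
ee_pos: [460.1, 44.0, 80.7]
wrist_force: [-0.1, -0.7, -0.7]
ee_pos: [460.1, 44.0, 78.7]
wrist_force: [0.1, 0.8, 0.7]
ee_pos: [460.1, 44.0, 76.7]
wrist_force: [-0.8, -0.1, 0.1]
ee_pos: [460.1, 44.0, 74.7]
wrist_force: [-0.9, -0.4, -0.4]
```

Run:
```python
from h import *
np.set_printoptions(precision=1,suppress=True)
def tri(rays):
    A=np.zeros((3,3));b=np.zeros(3)
    for o,d in rays:
        P=np.eye(3)-np.outer(d,d);A+=P;b+=P@o
    x=np.linalg.solve(A,b);return x,[round(float(np.linalg.norm((np.eye(3)-np.outer(d,d))@(x-o))),1) for o,d in rays]
def ray(n,C,u):
    o=C[1][:3,3];p=pt(n,C,u,0)[0];d=p-o;return o,d/np.linalg.norm(d)
Cw=cam("wrist");q=eyes.camera_info("wrist");T=np.eye(4);T[:3,:3]=R.from_quat([.704,.71,0,0]).as_matrix();T[:3,3]=[459.2,50.7,259.8];C5=(q["K"],T@q["T_tool_cam"])
S=cam("scene")
C1=(q["K"],None);T=T.copy();T[:3,:3]=R.from_quat([.1317,.9913,0,0]).as_matrix();T[:3,3]=[432.5,123.2,302];C1=(q["K"],T@q["T_tool_cam"])
print("dot",tri([ray("wrist",C5,(257,176.8)),ray("scene",S,(260,233))]),tri([ray("wrist",C1,(202.7,196.8)),ray("wrist",C5,(257,176.8))]))
# bars in w1 + scene0
for w,s in(((91.7,222.4),(287,197)),((67,234.7),(291,185))): print("bar",tri([ray("wrist",C1,w),ray("scene",S,s)]))
# where fingertips appear now
C,i=shot("wrist"); _,j=shot("scene")
cv2.imwrite("pics/m3.png",np.hstack([cv2.resize(i[170:290,170:350],None,fx=2.2,fy=2.2),cv2.resize(j[200:264,200:296],None,fx=4.125,fy=4.125)])[:,:,::-1])
```

```text
dot (array([458.8,  40.2,  72.5]), [1.2, 1.2]) (array([459.8,  39.9,  70. ]), [0.5, 0.5])
bar (array([ 451.9, -144.2,   76.7]), [0.6, 0.6])
bar (array([ 449.4, -163.6,  120.3]), [1.2, 1.2])
```

View pics/m3.png

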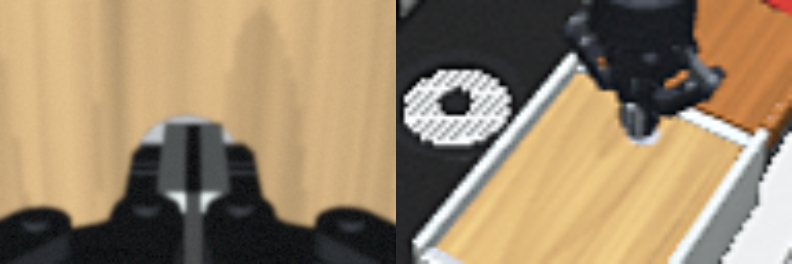

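```bash
for k in 1 2 3 4; do python3 -m crank '[[0,0,-0.001,0,1],[0,0,-0.002,0,1],[0,0,-0.002,0,1]]' | grep -E "pos|wrist_f"; done
```

```text
ee_pos: [460.1, 44.0, 72.7]
wrist_force: [0.2, -1.3, 0.1]
ee_pos: [460.3, 43.9, 70.9]
wrist_force: [-0.9, 0.5, 3.0]
ee_pos: [460.3, 43.9, 68.8]
wrist_force: [-1.5, 0.4, 2.9]
ee_pos: [460.3, 43.9, 66.7]
wrist_force: [-0.7, -1.3, 4.8]
```

```bash
for k in 1 2 3; do python3 -m crank '[[0,0,-0.001,0,1],[0,0,-0.001,0,1]]' | grep -E "pos|wrist_f"; done
```

```text
ee_pos: [460.3, 43.9, 65.7]
wrist_force: [-0.3, -1.0, 3.3]
ee_pos: [460.2, 43.9, 64.7]
wrist_force: [-0.1, -2.1, 3.5]
ee_pos: [460.2, 43.9, 63.8]
wrist_force: [0.5, -1.7, 3.7]
```

```bash
for k in 1 2; do python3 -m crank '[[0,0,-0.001,0,1],[0,0,-0.001,0,1]]' | grep -E "pos|wrist_f"; done
```

```text
ee_pos: [460.3, 43.9, 63.5]
wrist_force: [-3.3, -2.1, 13.4]
ee_pos: [460.4, 43.9, 63.4]
wrist_force: [-6.7, -2.0, 23.1]
```

```bash
python3 -m crank '[[0,0,0.001,0,1],[0,0,0.002,0,1],[0,0,0.004,0,1],[0,0,0.006,0,1],[0,0,0.008,0,1],[0,0,0.01,0,1],[0,0,0.012,0,1],[0,0,0.014,0,1],[0,0,0.014,0,1]]'
python3 - <<'E'
import numpy as np
for th in np.arange(0,1.3,.05):
    r=179-14*th
    print(round(th,2),round(212-r*np.cos(th)+5*np.sin(th)+11-44,1),round(65.8+r*np.sin(th)+5*np.cos(th),1))
E
```

```text
t: 22.1
ee_pos: [460.2, 44.1, 76.0]
ee_rot: [0.705, 0.709, 0.0, -0.0]
wrist_force: [-0.7, -0.0, 2.9]
opening: -0.3
finger_force: 1.5
0.0 0.0 70.8
0.05 1.2 79.7
0.1 2.8 88.5
0.15 4.8 97.2
0.2 7.3 105.7
0.25 10.2 114.1
0.3 13.5 122.2
0.35 17.2 130.2
0.4 21.2 137.9
0.45 25.7 145.4
0.5 30.5 152.6
0.55 35.6 159.6
0.6 41.0 166.3
0.65 46.8 172.6
0.7 52.8 178.6
0.75 59.1 184.3
0.8 65.7 189.7
0.85 72.5 194.6
0.9 79.5 199.3
0.95 86.7 203.5
1.0 94.1 207.3
1.05 101.6 210.8
1.1 109.2 213.9
1.15 117.0 216.5
1.2 124.9 218.8
1.25 132.8 220.6
```

Unlatched, the lid pushes up with 2.9 N. Lead it up.

```bash
python3 -m crank '[[0,0.002,0.007,0,1],[0,0.003,0.013,0,1],[0,0.005,0.021,0,1],[0,0.007,0.030,0,1],[0,0.010,0.038,0,1],[0,0.0135,0.046,0,1],[0,0.017,0.054,0,1],[0,0.021,0.062,0,1],[0,0.0255,0.0695,0,1],[0,0.0305,0.077,0,1],[0,0.0355,0.0835,0,1],[0,0.041,0.09,0,1]]'
```

```text
t: 23.3
ee_pos: [460.1, 85.5, 166.3]
ee_rot: [0.705, 0.709, -0.0, -0.0]
wrist_force: [-0.1, -0.5, 2.4]
opening: -0.2
finger_force: 0.8
```

```bash
python3 -m crank '[[0,0.006,0.006,0,1],[0,0.012,0.012,0,1],[0,0.018,0.018,0,1],[0,0.0245,0.0235,0,1],[0,0.0315,0.028,0,1],[0,0.0385,0.033,0,1],[0,0.0455,0.037,0,1],[0,0.053,0.041,0,1],[0,0.0605,0.0445,0,1],[0,0.068,0.0475,0,1],[0,0.076,0.05,0,1],[0,0.084,0.052,0,1]]'
```

```text
t: 24.5
ee_pos: [460.1, 169.6, 218.0]
ee_rot: [0.705, 0.709, -0.0, -0.0]
wrist_force: [0.3, 0.0, 1.1]
opening: -0.5
finger_force: 0.2
```

```bash
python3 -m crank '[[0,0.007,0.002,0,1],[0,0.014,0.003,0,1],[0,0.021,0.004,0,1],[0,0.028,0.005,0,1],[0,0.045,0.02,0,1],[0,0.065,0.05,0,1],[0,0.085,0.08,0,1],[0,0.085,0.08,0,1]]';python3 - <<'E'
from h import *
C,i=shot("wrist"); _,j=shot("scene")
cv2.imwrite("pics/m4.png",np.hstack([cv2.resize(i,(400,300)),cv2.resize(j,(400,300))])[:,:,::-1])
E
```

```text
t: 25.3
ee_pos: [461.0, 256.2, 301.4]
ee_rot: [0.704, 0.71, 0.003, 0.002]
wrist_force: [-0.9, -0.2, -0.3]
opening: -0.0
finger_force: 0.0
```

View pics/m4.png

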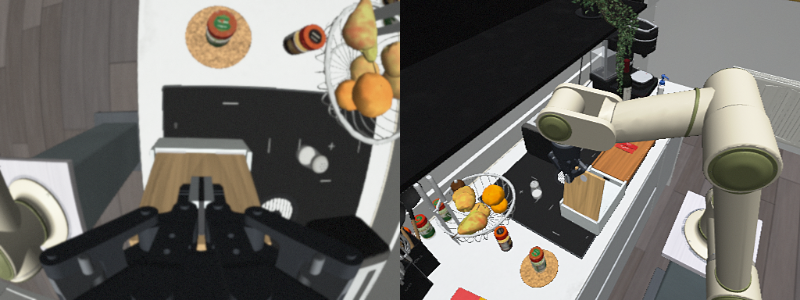

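Lid stands open; jar is on its mat. Cross over the lid to look at the bars.

```bash
python3 -m crank '[[0,0,0.04,0,1],[0,-0.486,0.04,0,1],[0,-0.486,0.04,0,1],[0,-0.486,0.04,0,1],[0,-0.486,0.04,0,1],[0,-0.486,0.04,0,1],[0,-0.486,0.04,0,1],[0,-0.486,0.04,0,1],[0,-0.486,0.04,0,1],[0,-0.486,0.04,0,1],[0,-0.486,0.04,0,1],[0,-0.486,0.04,0,1]]';python3 -m crank '[[0,0,-0.06,0,0.5],[0,0,-0.06,0,0.5],[0,0,-0.06,0,0.5],[0,0,-0.06,0,0.5],[0,0,-0.06,0,0.5]]';python3 - <<'E'
from h import *
np.set_printoptions(precision=1,suppress=True)
C,i=shot("wrist","w6");hsv=cv2.cvtColor(i,cv2.COLOR_RGB2HSV);print(readout.observe()["ee_pos"])
red=cv2.inRange(hsv,(170,120,60),(180,255,255))|cv2.inRange(hsv,(0,150,60),(6,255,255))
for c in cv2.findContours(red,0,1)[0]:
    if cv2.contourArea(c)>100:
        r=cv2.minAreaRect(c);p=pt("wrist",C,cv2.boxPoints(r),94);print(r[0],p[:,:2].mean(0),p[:,:2].ravel())
E
```

```text
t: 26.6
ee_pos: [459.1, -236.2, 335.3]
ee_rot: [0.707, 0.707, -0.001, -0.002]
wrist_force: [-0.0, 0.1, -0.1]
opening: -0.0
finger_force: 0.0
t: 27.1
ee_pos: [460.8, -232.2, 279.6]
ee_rot: [0.705, 0.71, 0.0, 0.002]
wrist_force: [-0.1, -0.0, -0.3]
opening: 42.6
finger_force: 0.0
[ 460.7 -232.1  279.4]
(258.78173828125, 124.55583190917969) [ 463.6 -180.7] [ 415.7 -205.4  420.2 -150.1  510.4 -155.8  507.9 -211.5]
```

View pics/w6.png

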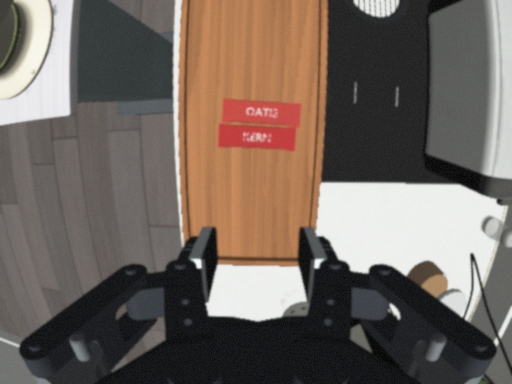

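The second bar was nudged: the two bars now lie side by side at (261,112) and (257,137). I'll push both from behind with the half-open jaws.

```bash
python3 -m crank '[[0.003,-0.003,-0.05,0,0.5],[0.003,-0.003,-0.1,0,0.5],[0.003,-0.003,-0.15,0,0.5],[0.003,-0.003,-0.185,0,0.5],[0.003,-0.003,-0.2,0,0.5],[0.003,-0.003,-0.2,0,0.5],[0.003,-0.003,-0.2,0,0.5]]'; for k in 1 2 3 4 5 6; do python3 -m crank '[[0,0,-0.001,0,0.5],[0,0,-0.002,0,0.5],[0,0,-0.002,0,0.5]]' | grep -E "pos|wrist_f"; done
```

```text
t: 27.85
ee_pos: [463.9, -235.6, 79.0]
ee_rot: [0.705, 0.709, 0.0, 0.001]
wrist_force: [0.8, 0.2, 0.8]
opening: 42.5
finger_force: 0.0
ee_pos: [463.4, -235.2, 76.5]
wrist_force: [0.0, 0.6, 0.2]
ee_pos: [463.2, -235.0, 73.7]
wrist_force: [0.1, -0.1, 0.3]
ee_pos: [463.1, -235.0, 71.6]
wrist_force: [0.6, -0.2, -0.4]
ee_pos: [463.2, -235.0, 69.9]
wrist_force: [-0.8, 0.1, 1.5]
ee_pos: [463.3, -235.1, 69.8]
wrist_force: [-5.6, 3.1, 23.3]
ee_pos: [463.4, -235.1, 69.7]
wrist_force: [-10.3, 8.1, 42.2]
```

```bash
python3 -m crank '[[0,0,0.003,0,0.5],[0,0,0.006,0,0.5],[0,0,0.006,0,0.5],[0,0.005,0.006,0,0.5],[0,0.011,0.006,0,0.5],[0,0.017,0.006,0,0.5],[0,0.023,0.006,0,0.5],[0,0.03,0.006,0,0.5],[0,0.038,0.006,0,0.5],[0,0.046,0.006,0,0.5],[0,0.054,0.006,0,0.5],[0,0.062,0.006,0,0.5]]';python3 -m crank '[[0,0.008,0,0,0.5],[0,0.016,0,0,0.5],[0,0.024,0,0,0.5],[0,0.032,0,0,0.5],[0,0.04,0,0,0.5],[0,0.048,0,0,0.5],[0,0.056,0,0,0.5],[0,0.064,0,0,0.5],[0,0.072,0,0,0.5]]';python3 - <<'E'
from h import *
C,i=shot("wrist","w7")
E
```

```text
t: 30.85
ee_pos: [463.2, -172.3, 71.9]
ee_rot: [0.705, 0.709, -0.0, 0.0]
wrist_force: [0.3, -0.1, 0.2]
opening: 43.0
finger_force: 0.1
t: 31.75
ee_pos: [463.2, -100.4, 71.8]
ee_rot: [0.705, 0.709, 0.0, -0.0]
wrist_force: [-0.5, -0.9, -0.1]
opening: 42.7
finger_force: 0.1
```

View pics/w7.png

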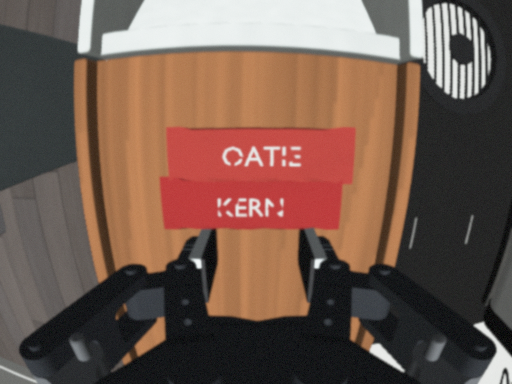

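Both bars move square ahead of the fingers (rows 127–228), the box wall lies at rows 33–55. Push on over the edge.

```bash
python3 -m crank '[[0,0.008,0,0,0.5],[0,0.016,0,0,0.5],[0,0.024,0,0,0.5],[0,0.032,0,0,0.5],[0,0.04,0,0,0.5],[0,0.048,0,0,0.5],[0,0.056,0,0,0.5],[0,0.064,0,0,0.5],[0,0.072,0,0,0.5],[0,0.08,0,0,0.5]]';python3 -m crank '[[0,0.007,0,0,0.5],[0,0.014,0,0,0.5],[0,0.021,0,0,0.5],[0,0.028,0,0,0.5],[0,0.034,0,0,0.5],[0,0.034,0,0,0.5],[0,0.034,0,0,0.5]]';python3 - <<'E'
from h import *
C,i=shot("wrist","w8")
E
```

```text
t: 32.8
ee_pos: [463.2, -20.3, 71.8]
ee_rot: [0.705, 0.709, -0.0, -0.0]
wrist_force: [-0.1, -0.2, -0.1]
opening: 42.4
finger_force: 0.0
t: 33.5
ee_pos: [463.2, 13.0, 71.8]
ee_rot: [0.705, 0.71, -0.0, 0.0]
wrist_force: [-0.4, 0.0, 0.0]
opening: 42.5
finger_force: 0.0
```

View pics/w8.png

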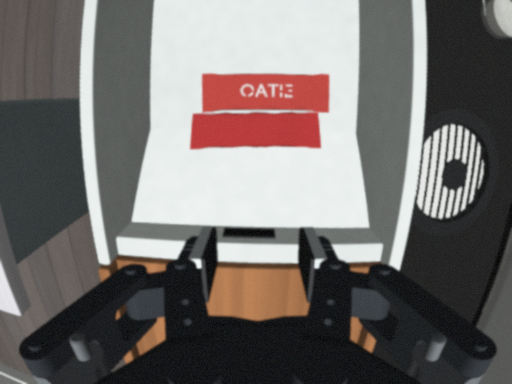

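Both bars lie in the box (rows 75–148). Go up and round the lid's far side with shut fingers.

```bash
python3 -m crank '[[-0.003,-0.01,0.05,0,1],[-0.003,-0.01,0.1,0,1],[-0.003,-0.01,0.15,0,1],[-0.003,-0.01,0.2,0,1],[-0.003,-0.01,0.25,0,1],[-0.003,-0.01,0.265,0,1],[-0.003,0.04,0.265,0,1],[-0.003,0.09,0.265,0,1],[-0.003,0.14,0.265,0,1],[-0.003,0.19,0.265,0,1],[-0.003,0.235,0.265,0,1],[-0.003,0.235,0.265,0,1]]';python3 -m crank '[[0,0,-0.04,0,1],[0,0,-0.08,0,1],[0,0,-0.11,0,1],[0,0,-0.117,0,1],[0,0,-0.117,0,1],[0,0,-0.117,0,1]]'
```

```text
t: 34.75
ee_pos: [459.5, 251.9, 336.2]
ee_rot: [0.703, 0.711, -0.0, -0.001]
wrist_force: [-0.5, -1.1, -0.1]
opening: 0.0
finger_force: 0.0
t: 35.35
ee_pos: [461.1, 247.9, 221.5]
ee_rot: [0.705, 0.709, 0.001, 0.001]
wrist_force: [-0.6, 1.0, 0.1]
opening: 0.1
finger_force: 0.0
```

```bash
python3 -m crank '[[0,-0.03,0,0,1],[0,-0.045,0,0,1],[0,-0.053,0,0,1],[0,-0.061,0,0,1],[0,-0.069,0,0,1],[0,-0.077,-0.002,0,1],[0,-0.085,-0.004,0,1],[0,-0.093,-0.007,0,1],[0,-0.1005,-0.010,0,1],[0,-0.108,-0.0135,0,1],[0,-0.1155,-0.0175,0,1],[0,-0.1225,-0.0215,0,1]]';python3 -m crank '[[0,-0.0075,-0.0045,0,1],[0,-0.014,-0.01,0,1],[0,-0.021,-0.0155,0,1],[0,-0.027,-0.021,0,1],[0,-0.033,-0.027,0,1],[0,-0.039,-0.0335,0,1],[0,-0.0445,-0.040,0,1],[0,-0.0495,-0.047,0,1],[0,-0.0545,-0.0545,0,1],[0,-0.059,-0.062,0,1],[0,-0.063,-0.0695,0,1],[0,-0.0665,-0.0775,0,1]]'
```

```text
t: 36.55
ee_pos: [460.2, 124.9, 197.9]
ee_rot: [0.705, 0.709, 0.0, -0.0]
wrist_force: [0.1, 2.1, -0.6]
opening: -0.0
finger_force: 0.6
t: 37.75
ee_pos: [460.2, 58.7, 120.2]
ee_rot: [0.705, 0.709, 0.0, 0.0]
wrist_force: [0.1, 2.8, 2.6]
opening: -0.3
finger_force: 1.3
```

```bash
python3 -m crank '[[0,-0.003,-0.007,0,1],[0,-0.006,-0.0145,0,1],[0,-0.008,-0.021,0,1],[0,-0.0105,-0.028,0,1],[0,-0.012,-0.034,0,1],[0,-0.0135,-0.04,0,1],[0,-0.0145,-0.044,0,1],[0,-0.0145,-0.047,0,1],[0,-0.0145,-0.049,0,1],[0,-0.0145,-0.051,0,1],[0,-0.0145,-0.052,0,1],[0,-0.0145,-0.053,0,1]]';python3 -m crank '[[0,0,-0.001,0,1],[0,0,-0.002,0,1],[0,0,-0.002,0,1]]'
```

```text
t: 38.95
ee_pos: [460.3, 44.2, 67.9]
ee_rot: [0.705, 0.709, -0.0, 0.0]
wrist_force: [-1.1, -3.3, 4.4]
opening: 0.1
finger_force: 1.8
t: 39.25
ee_pos: [460.3, 44.4, 65.8]
ee_rot: [0.705, 0.709, 0.0, 0.0]
wrist_force: [0.3, -2.7, 4.0]
opening: -0.3
finger_force: 1.8
```

```bash
python3 -m crank '[[0,0,-0.001,0,1],[0,0,-0.002,0,1],[0,0,-0.002,0,1]]';python3 -m crank '[[0,0,-0.001,0,1],[0,0,-0.0015,0,1],[0,0,-0.0015,0,1]]'
```

```text
t: 39.55
ee_pos: [460.3, 44.4, 63.8]
ee_rot: [0.705, 0.709, 0.0, 0.0]
wrist_force: [-0.4, -2.7, 3.8]
opening: 0.2
finger_force: 1.8
t: 39.85
ee_pos: [460.4, 44.4, 63.5]
ee_rot: [0.705, 0.709, 0.0, 0.001]
wrist_force: [-4.1, -3.5, 18.8]
opening: 0.0
finger_force: 9.5
```

Solid end reached; ease up slowly and check it stays down.

```bash
python3 -m crank '[[0,0,0.001,0,1],[0,0,0.003,0,1],[0,0,0.005,0,1],[0,0,0.007,0,1],[0,0,0.009,0,1],[0,0,0.011,0,1],[0,0,0.013,0,1],[0,0,0.015,0,1],[0,0,0.015,0,1]]'
```

```text
t: 40.75
ee_pos: [460.2, 44.5, 77.5]
ee_rot: [0.705, 0.709, 0.0, 0.0]
wrist_force: [0.9, 0.1, -0.0]
opening: 0.1
finger_force: 0.0
```

No force at 77.5 mm, so the lid is latched. Withdraw and check.

```bash
python3 -m crank '[[0,0,0.03,0,1],[0,0,0.08,0,1],[0,0,0.13,0,1],[0,0,0.18,0,1],[0,0,0.22,0,1],[0,0,0.22,0,1],[0,0,0.22,0,1],[0,0,0.22,0,1]]';python3 - <<'E'
from h import *
C,i=shot("wrist"); _,j=shot("scene")
cv2.imwrite("pics/m5.png",np.hstack([cv2.resize(i,(400,300)),cv2.resize(j,(400,300))])[:,:,::-1])
E
```

```text
t: 41.55
ee_pos: [459.6, 44.6, 295.8]
ee_rot: [0.705, 0.709, -0.001, -0.001]
wrist_force: [-0.3, -0.1, 0.0]
opening: -0.2
finger_force: 0.0
```

View pics/m5.png

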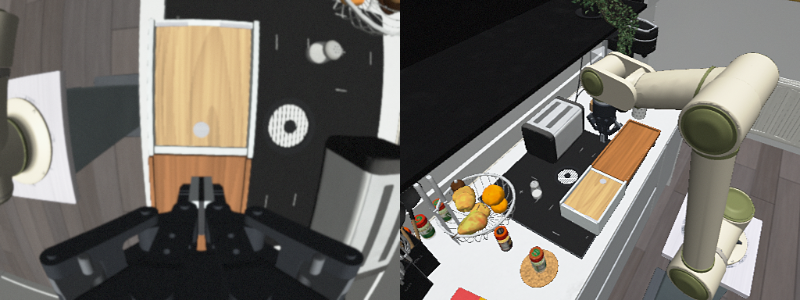

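The lid is shut and flush, the board is empty, and the jar stands on its mat at (537,260). Handing in.

```bash
python3 -c "
from rig import ticket
print(ticket.hand_in())"
```

```text
the job is handed in; nothing more can be done
None
```

The job is handed in, with no verdict returned: the jar stands upright on its mat, both biscuit bars on the board were slid into the box, and the lid is shut flush and holds.

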